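# Roll down an inlay strip and park the roller on the line

## Task

Pick up the yellow press block from its cork mat and use its flat rubber face to roll the black roller right across the raised dark inlay strip, bearing down on the roller with about 10 N all the way over the strip (below 4 N the inlay does not bed in, above 20 N at any time it bruises), and stop the roller on the red line, lying along it. Leave the roller at rest there, then set the block gently back flat in the middle of its mat and let go. The gripper itself must not touch the roller, and the other things on the bench stay where they are.

Things in the scene. Friction and masses are not known exactly. Their poses are not given: they have to be found in the camera images.
- panel: fixed wooden panel, 300 (its x) by 360 (its y) mm, its top standing 28 to 40 mm above the bench (differs). Origin on its centre line, 40 mm below its flat level top face; x along the inlay strip, y across it, which is the direction of rolling; z up
- strip_middle (a point): middle of the dark inlay strip, level with the panel's own top; the strip runs all 300 mm along x. Its flat top, 40 mm wide (y -20 to +20 mm), stands proud of the panel by 1 to 4 mm, differently each time: a height no reading gives. Both long edges are bevelled, falling 5 mm in 24 mm down into the panel, so the roller climbs on and comes off over slopes
- roller_center (a point): centre of the loose roller: a black rubber-faced cylinder 50 mm in diameter, 150 mm long (174 mm over its pale wooden ends), lying on the panel beside the strip, clear of its bevels, its axis roughly parallel to it; 25 mm above the panel's top. Its x axis is the roller's axis; y and z turn as it rolls. It rolls easily
- roller: the roller itself, about 0.35 kg; origin on its surface (25 mm from the axis), so it goes round as it rolls: use the centre point for its position. Under a flat face that moves along without slipping, the roller's centre goes half as far as the face
- mark: the red target line on the panel's top, beyond the strip from the roller, 190 mm long and 5 mm wide, no thickness; origin at its middle on the panel's top; x along the line (parallel to the strip), y across it. The roller is on the mark when its axis lies straight above the line
- handle (a point): middle of the grip of the loose press block. The block: sole 80 (its x) by 200 (its y) mm and 20 mm thick, yellow with a black rubber underside, 0.4 kg or so (varies); on it, centred, a brown wooden grip 70 mm long (x), 28 mm thick (y) and 45 mm high, so 65 mm high in all. This point is 43 mm above the underside; z up. To be gripped from above across its 28 mm
- pressblock: the same press block; origin at the centre of its underside, same axes
- mat: fixed cork mat, 160 (x) by 240 (y) by 6 mm, to the left or the right of the panel; origin under its centre; the block starts and must end on it
- tray: fixed shallow plywood tray, 160 by 240 by 30 mm, on the other side of the panel from the mat, origin under its centre; not needed
- tape: bystander: yellow and black tape measure, 40 by 55 by 32 mm, on the panel near its far edge; origin under its centre
- sanding_block: bystander: cork sanding block, 40 by 70 by 28 mm, on the panel near its near edge; origin under its centre
- screwdriver: bystander: screwdriver, 150 mm long, in the tray
- maple_offcut: bystander: wooden offcut, 45 by 120 by 25 mm, in the tray; origin under its centre
- glue: bystander: glue bottle, 60 mm in diameter, 170 mm tall, standing behind the panel; origin under its centre
- clamp: bystander: black and red bar clamp, 300 mm long and 26 mm high, lying behind the panel; origin under the middle of its bar

How it is judged:
On the way, in this order (a step that is already met when the one before it is completed fails the run):
1. the roller is on the inlay strip, pressed by the block with 4 to 20 N (y of roller_center in the frame of panel between -0.018 and 0.018 m and contact force between pressblock and roller between 4 and 20 N and contact force between the fingers and roller below 0.2 N), for 0.3 s.
2. the roller is left at rest on the red line, the block lifted off it (y of roller_center in the frame of mark between -0.008 and 0.008 m and x of roller_center in the frame of mark between -0.03 and 0.03 m and angle between the x axis of roller and the x axis of mark, either way round below 0.15 rad and height (world z) of roller_center below 0.075 m and linear speed of roller below 0.01 m/s and contact force between pressblock and roller below 0.1 N), for 0.3 s.
At the end, for the whole second after the job is handed in: The roller rests on the panel with its centre within 8 mm of the red line (across it) and within 30 mm of the line's middle (along it), its axis within 0.15 rad of the line; the press block stands flat on its mat, its centre within 40 mm of the mat's centre, released; both at rest (all of step 2 and horizontal distance between pressblock and mat below 0.04 m and angle between pressblock's own z axis and vertical below 0.08 rad and height (world z) of pressblock below 0.012 m and linear speed of pressblock below 0.01 m/s); the robot touches nothing.
It fails at once if the roller is on the inlay strip (its centre within 18 mm of the strip's middle) with less than 4 N from the block (y of roller_center in the frame of panel between -0.018 and 0.018 m and contact force between pressblock and roller below 4 N).
It fails at once if the block presses on the roller with more than 20 N (contact force between pressblock and roller above 20 N).
It fails at once if the gripper or arm touches the roller (contact force between any of the fingers, the arm and roller above 0.5 N).
It fails at once if the block is dropped or banged on the mat (more than 40 N) (contact force between pressblock and mat above 40 N).
It fails at once if a bystander is moved by more than 15 mm (distance of any of tape, sanding_block, screwdriver, maple_offcut, glue, clamp from where it was at the start of the episode above 0.015 m).
It also fails if it takes over 72 s, if anything falls off the work surface, if the arm or the gripper's body presses on something with over 40 N, if the wrist force passes 120 N, or if a joint passes its speed limit or range.

## Robot

A 6-joint arm with a two-finger parallel gripper is mounted at the origin on the work surface. World frame = base frame: x ahead of the robot, y to its left, z up, the work surface at z = 0. Lengths are in m, angles in rad, forces in N, time in s.
With the tool pointing down it reaches from about 0.2 to 0.875 m from the base axis. Payload 3.4 kg.
Tool frame: the origin (TCP) lies on the centre line of the jaws, within the pads' length; the fingertips stand arm.nose_length ahead of it and the grasp point (between the pads) lies 3 mm ahead of it (arm.nose_length is the distance from the TCP to the fingertips, in m); x points along the fingers, z is the direction in which the jaws open and shut, and the axes are right-handed (so a half turn about x gives the same grasp; the last joint's range is limited). The gripper opens to 94 mm and grips with 3 to 60 N. Pads are 16 mm wide; open, the fingers measure 119 mm over their backs; the gripper's body (75 mm by 177 mm) begins 78 mm behind the grasp point.
Start: joints at [-0.121, 0.276, 1.505, -0, 1.361, -0.121], TCP at [0.575, -0, 0.227] pointing down, gripper open.
Joint ranges: [-2.89, 2.89], [-0.75, 2.08], [0.22, 2.7], [-1.18, 4.32], [0.11, 2.71], [-2.7, 2.7]. Speed limits (rad/s): [2.57, 2.57, 3.14, 3.14, 3.14, 3.14].

## Interface

Orientations are given as a 3x3 rotation matrix whose columns are the frame's x, y, z axes.
In Python, from rig import arm gives the robot as it stands.
- The arm moves only by the shell command python3 -m handwheel 'ROWS' [FORCE]. ROWS is JSON, a list of rows, each an object with "rot": the turn, a rotation vector about the tool's x, y, z in degrees, a list of three; "offset": the shift along the tool's x, y, z in m, a list of three; "fingers": the opening, from 0 (shut) to 1 (fully open). A call has 1 to 12 rows; each row shifts and turns the pose as measured when the row begins, along the tool's axes as they then stand; what a row does not reach is not made up. A row lasts 1/10 s, in which the tool goes at most 50 mm and 8.59 degrees, less where a joint would pass 70% of its speed; a pose out of reach is approached as far as the arm can. A call is refused whole if a number of a shift passes 0.05 or a number of a turn 8.59, either way. A call with a gripper value outside its range is refused whole. The fingers move at their own pace and stop on an object; FORCE is the grip in N (left out, the last holds). Time passes only in rows, so rows that do not move let the fingers close. It gives the time, the measured TCP pose, the force and the opening at its end, in the units of the state.
- arm.get_state(): the state, without advancing time (a new reading comes with each control period).
- arm.grab_frame(name): name is "scene" or "side" or "wrist"; returns a dict with "frame" (480x640x3 uint8, red, green, blue), "z_map" (480x640 float32, m along the optical axis (not along the pixel's ray), 0 where there is no reading), "fx", "fy", "cx", "cy" (pixels), "extrinsics" (4x4, takes a point from camera to world coordinates). Camera axes: x right, y up, looking along -z (the intrinsics and any distortion apply to the point x, -y, -z); pixel columns grow to the right and rows downward; lengths in m; the calibration is good to about 2 mm. A picture is of the moment at which its call begins.
- arm.sign_off(): hands the job in, once; it reports no verdict.
The state is a dict: "time_s": time; "joints": joint angles; "joint_vel": joint speeds; "effort": joint torques, N m; "tcp_pos": TCP position; "tcp_rot": TCP orientation; "wrist_force": force on the tool from outside, world axes, zero at the start; "moment": the same for the moment, N m; "opening": opening from 0.0 (shut) to 1.0 (fully open).
Only numpy, scipy, OpenCV 4.12 (cv2) and the standard library are available. Lean on these libraries where they do the work, as an engineer would, in place of code of your own. Each camera call takes 0.05 s, during which the arm holds its last target. There are 200 camera calls.

## Working session

There is one attempt and no reset: what is moved stays moved. The work goes in short steps, Python scripts to look and compute and a shell command to move; the robot and the scene stay as the last step left them, time stands still between calls to the robot, and variables do not carry over. Pictures are saved under pics/ and viewed, about 8 in all and at most 12, crops included, and the job is handed in when it is done.

```bash
mkdir -p pics; ls
cat > h.py <<'E'
import numpy as np, cv2
from rig import arm
def grab(n,save=None):
    f=arm.grab_frame(n)
    if save: cv2.imwrite('pics/'+save,f['frame'][:,:,::-1])
    return f
def cloud(f):
    z=f['z_map']; v,u=np.mgrid[:480,:640]
    p=np.stack([(u-f['cx'])/f['fx']*z,-(v-f['cy'])/f['fy']*z,-z],-1)
    E=f['extrinsics']; w=p@E[:3,:3].T+E[:3,3]; w[z==0]=np.nan
    return w
E
python3 - <<'E'
from h import *
print(arm.get_state(), arm.nose_length)
for n in('scene','side'):
    f=grab(n,n+'0.png'); print(n,f['fx'],f['cx'],f['cy'],f['extrinsics'].round(3).tolist(),[k for k in f]); np.savez(n+'.npz',w=cloud(f),im=f['frame'])
E
```

```text
pics
{'time_s': 0.0, 'joints': array([-1.20996689e-01,  2.76606723e-01,  1.50611725e+00, -3.54510516e-05,
        1.36072582e+00, -1.21032968e-01]), 'joint_vel': array([-0.0005113 , -0.00082519, -0.0003036 , -0.00174326, -0.00011996,
       -0.00047224]), 'effort': array([ 1.66144628e-04, -4.04588020e+01, -2.37234324e+01,  7.02253589e-02,
        3.46444664e-02, -1.77189750e-04]), 'tcp_pos': array([5.74462497e-01, 4.90054700e-05, 2.26604378e-01]), 'tcp_rot': array([[-1.84774322e-03, -4.35291557e-05,  9.99998292e-01],
       [ 1.89741217e-04,  9.99999981e-01,  4.38798229e-05],
       [-9.99998275e-01,  1.89821972e-04, -1.84773492e-03]]), 'wrist_force': array([-0.04128166,  0.34245045,  0.11650905]), 'moment': array([-0.01123383, -0.00156012,  0.00354665]), 'opening': 0.9969547286822269} 0.022
scene 438.6468739195232 311.71581456055435 237.73162627604466 [[0.777, -0.476, 0.412, 1.035], [0.63, 0.591, -0.505, -0.543], [-0.003, 0.652, 0.759, 0.87], [0.0, 0.0, 0.0, 1.0]] ['frame', 'z_map', 'fx', 'fy', 'cx', 'cy', 'extrinsics']
side 500.20320655936825 314.19354376701995 237.04481148222337 [[0.732, 0.482, -0.482, 0.113], [-0.681, 0.529, -0.506, -0.53], [0.011, 0.698, 0.716, 0.815], [0.0, 0.0, 0.0, 1.0]] ['frame', 'z_map', 'fx', 'fy', 'cx', 'cy', 'extrinsics']
```

View pics/scene0.png

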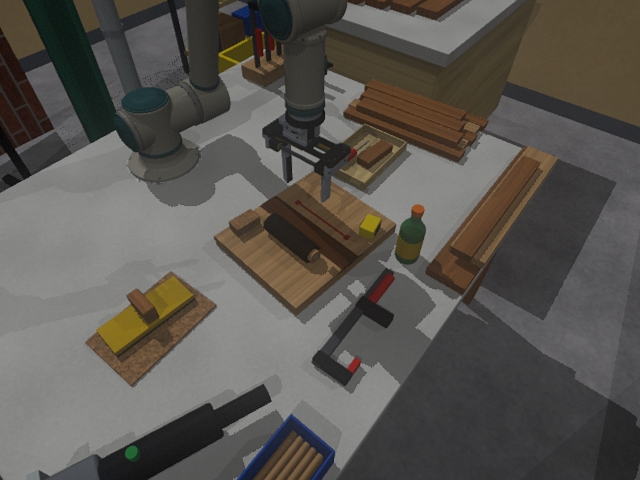

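View pics/side0.png

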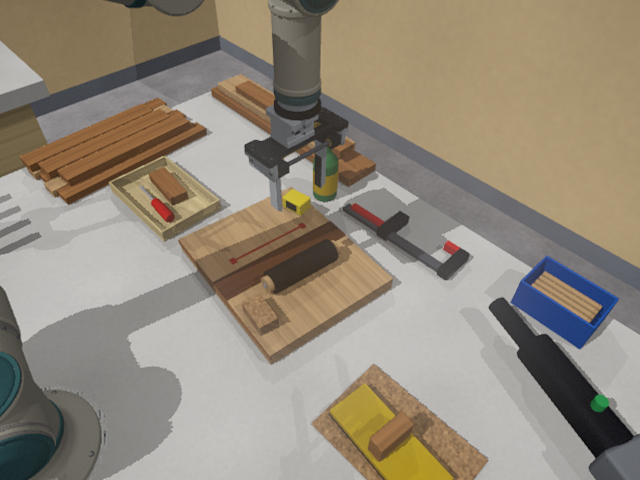

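Scene view: block (yellow, ~(148,315)) on its mat on the robot's right. Roller (~(292,238)) lies on the mat side of the strip, and the red line (~(322,220)) is on the far side. The tape is at (370,225) and the sanding block at (245,222). Rolling therefore goes towards +y.

```bash
cat > m.py <<'E'
from h import *
def comps(m,mn=30):
    n,l,s,c=cv2.connectedComponentsWithStats(m.astype(np.uint8))
    return [l==i for i in range(1,n) if s[i,4]>mn]
def rect(p):
    (c,s,a)=cv2.minAreaRect((p[:,:2]*1000).astype(np.float32)); return np.round(c,1),np.round(s,1),round(a,2)
for n in('scene','side'):
    d=np.load(n+'.npz'); w,im=d['w'],d['im']; hsv=cv2.cvtColor(im,cv2.COLOR_RGB2HSV); H,S,V=[hsv[...,i].astype(int) for i in range(3)]
    x,y,z=np.moveaxis(w,-1,0); ok=np.isfinite(z)&(x>.3)&(x<.85)&(abs(y)<.55)&(z<.15)
    print(n)
    masks=dict(red=((H<6)|(H>174))&(S>130)&(V>50),yellow=(H>20)&(H<32)&(S>180)&(V>60),dark=(V<75)&(z>.045)&(z<.12),wood=(z>.02)&(z<.034+.012)&(abs(y)<.25)&(H<25)&(S>60))
    for k,m in masks.items():
        for c in comps(m&ok):
            p=w[c]; print(k,len(p),rect(p),'z',np.percentile(p[:,2],[5,50,95]).round(4), 'px',np.argwhere(c).mean(0).round())
    m=ok&(abs(y)<.25); h,e=np.histogram(z[m],bins=np.arange(.02,.1,.002)); print([(round(a,3),b) for a,b in zip(e,h)])
    # points above yellow sole: grip; 
    m=ok&(y<-.2)&(z>.05)&(x>.3); 
    for c in comps(m): print('grip',rect(w[c]),w[c][:,2].max(),c.sum())
    m=ok&(y<-.2)&(z>.004)&(z<.012)
    for c in comps(m,200): print('mat',rect(w[c]),c.sum(),np.median(w[c][:,2]))
E
python3 m.py
```

```text
scene
red 54 (array([460.5, 356. ]), array([17.2, 41.2]), 22.42) z [0.0172 0.0236 0.0305] px [154. 352.]
red 48 (array([519.5,  85.4]), array([ 14.5, 109.3]), 86.98) z [0.0314 0.0342 0.0363] px [209. 307.]
red 38 (array([616.2,  75.4]), array([12.8, 72.5]), 79.4) z [0.0315 0.0343 0.0362] px [233. 340.]
red 311 (array([794.2,   4.4]), array([20.7, 92.5]), 2.51) z [0.0164 0.0236 0.0268] px [288. 381.]
yellow 287 (array([678.9, 122.6]), array([37.7, 57.1]), 11.3) z [0.0446 0.0647 0.0674] px [225. 369.]
yellow 937 (array([ 430.1, -326.4]), array([87.8, 77.7]), 86.12) z [0.0242 0.0265 0.0292] px [296. 168.]
yellow 1211 (array([ 421.5, -437.5]), array([84.9, 80. ]), 85.49) z [0.0243 0.0266 0.0291] px [329. 122.]
dark 1211 (array([556.5, -36.1]), array([ 49. , 165.8]), 83.32) z [0.0548 0.0776 0.084 ] px [237. 291.]
dark 113 (array([435.6, -73.2]), array([75.5, 31.9]), 54.59) z [0.0459 0.0521 0.0588] px [226. 245.]
dark 509 (array([792.7, 126.1]), array([57.5, 32.3]), 40.51) z [0.05   0.0957 0.1176] px [238. 411.]
dark 127 (array([ 432.6, -392.5]), array([66.9, 24.1]), 19.12) z [0.0466 0.058
[... 4780 characters left out ...]
086), np.int64(10)), (np.float64(0.088), np.int64(10)), (np.float64(0.09), np.int64(9)), (np.float64(0.092), np.int64(10)), (np.float64(0.094), np.int64(12)), (np.float64(0.096), np.int64(10))]
grip (array([ 838.3, -432.2]), array([149.6,  22.3]), 89.94) 0.07122439143882253 787
grip (array([ 721.5, -455.1]), array([225.2,  63.6]), 69.25) 0.09012575661233158 3721
grip (array([ 423.2, -382.6]), array([29.1, 69.9]), 85.29) 0.07329497826672837 996
mat (array([ 830.6, -432.4]), array([  7.1, 149.3]), 0.1) 220 0.00801525964368588
mat (array([ 474.1, -386.4]), array([ 99.7, 239.5]), 2.22) 2739 0.0051413712327766925
mat (array([ 372.3, -337.9]), array([142. ,  36.3]), 83.69) 895 0.005303741096288506
```

Run:
```python
from h import *
f=grab('wrist','wrist0.png'); print(f['fx'],f['extrinsics'].round(3).tolist()); np.savez('wrist.npz',w=cloud(f),im=f['frame'])
```

```text
414.43943918170135 [[1.0, -0.001, 0.003, 0.575], [-0.0, 0.957, 0.29, 0.085], [-0.003, -0.29, 0.957, 0.383], [0.0, 0.0, 0.0, 1.0]]
```

View pics/wrist0.png

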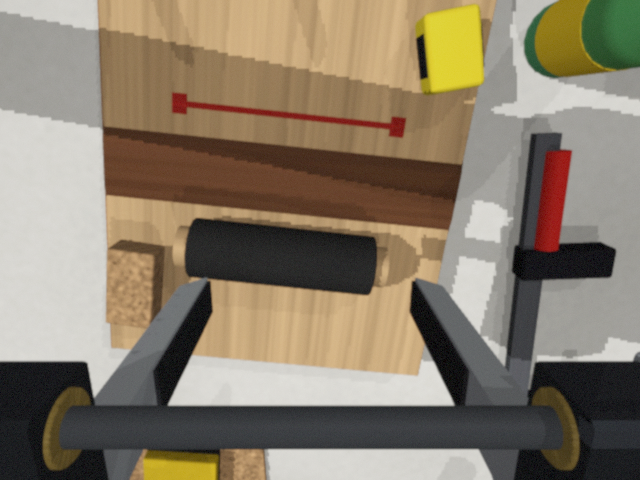

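The wrist view shows the whole panel: mark from (180,103) to (397,127), strip between rows ~130 and 225, and roller from (186,245) to (376,262).

Run:
```python
from m import comps,rect
from h import *
f=arm.grab_frame('wrist'); w=cloud(f); im=f['frame']
hsv=cv2.cvtColor(im,cv2.COLOR_RGB2HSV); H,S,V=[hsv[...,i].astype(int) for i in range(3)]
E=f['extrinsics']
def ray(uv,z):
    uv=np.atleast_2d(uv).astype(float); d=np.c_[(uv[:,0]-f['cx'])/f['fx'],-(uv[:,1]-f['cy'])/f['fy'],-np.ones(len(uv))]@E[:3,:3].T
    return E[:3,3]+d*((z-E[2,3])/d[:,2])[:,None]
row=np.arange(480)[:,None]+0*H; col=np.arange(640)[None]+0*H
ZP=np.median(w[...,2][(row>290)&(row<360)&(col>220)&(col<400)]); Z2=np.median(w[20:90,200:400,2]); print('panel z near/far',ZP,Z2)
red=((H<6)|(H>174))&(S>150)&(row<150)&(col<420)
vv,uu=np.nonzero(red); p=ray(np.c_[uu,vv],ZP); print('mark',rect(p),len(p))
blk=(V<60)&(row>205)&(row<300)&(col>180)&(col<385)&(S<90)
c=max(comps(blk),key=lambda c:c.sum()); vv,uu=np.nonzero(c); print('roller at axis height',rect(ray(np.c_[uu,vv],ZP+.025)))
q=w[c]; top=q[q[:,2]>q[:,2].max()-.006]; print('roller top z',np.percentile(q[:,2],[50,95,99]), top.mean(0))
# profile across panel
u=np.array([np.cos(np.radians(-6)),np.sin(np.radians(-6))]); n=np.array([-u[1],u[0]])
d=(w[...,:2]-[.55,.025]); s=d@n; t=d@u
for b in np.arange(-.06,.09,.004):
    m=(abs(t)<.12)&(s>b)&(s<b+.004)&np.isfinite(w[...,2])
    if m.sum()>50: print(round(b+.002,3),m.sum(),w[...,2][m].mean().round(4),np.median(V[m]), np.median(H[m]))
```

```text
scene
red 54 (array([460.5, 356. ]), array([17.2, 41.2]), 22.42) z [0.0172 0.0236 0.0305] px [154. 352.]
red 48 (array([519.5,  85.4]), array([ 14.5, 109.3]), 86.98) z [0.0314 0.0342 0.0363] px [209. 307.]
red 38 (array([616.2,  75.4]), array([12.8, 72.5]), 79.4) z [0.0315 0.0343 0.0362] px [233. 340.]
red 311 (array([794.2,   4.4]), array([20.7, 92.5]), 2.51) z [0.0164 0.0236 0.0268] px [288. 381.]
yellow 287 (array([678.9, 122.6]), array([37.7, 57.1]), 11.3) z [0.0446 0.0647 0.0674] px [225. 369.]
yellow 937 (array([ 430.1, -326.4]), array([87.8, 77.7]), 86.12) z [0.0242 0.0265 0.0292] px [296. 168.]
yellow 1211 (array([ 421.5, -437.5]), array([84.9, 80. ]), 85.49) z [0.0243 0.0266 0.0291] px [329. 122.]
dark 1211 (array([556.5, -36.1]), array([ 49. , 165.8]), 83.32) z [0.0548 0.0776 0.084 ] px [237. 291.]
dark 113 (array([435.6, -73.2]), array([75.5, 31.9]), 54.59) z [0.0459 0.0521 0.0588] px [226. 245.]
dark 509 (array([792.7, 126.1]), array([57.5, 32.3]), 40.51) z [0.05   0.0957 0.1176] px [238. 411.]
dark 127 (array([ 432.6, -392.5]), array([66.9, 24.1]), 19.12) z [0.0466 0.058
[... 6123 characters left out ...]
0
0.006 14394 0.2914 58.0 105.0
0.01 5891 0.2527 59.0 97.0
0.014 4587 0.234 52.0 90.0
0.018 5123 0.2392 31.0 102.0
0.022 1414 0.0339 73.0 11.0
0.026 1442 0.0331 72.0 11.0
0.03 1421 0.0324 85.0 13.0
0.034 1418 0.0322 149.0 17.0
0.038 1445 0.0322 149.0 17.0
0.042 1453 0.0322 149.0 17.0
0.046 1466 0.0322 149.0 17.0
0.05 1483 0.0322 148.0 17.0
0.054 1491 0.0326 130.0 4.0
0.058 1516 0.0324 140.0 14.0
0.062 1522 0.0322 148.0 17.0
0.066 1544 0.0322 147.0 17.0
0.07 1555 0.0322 147.0 17.0
0.074 1582 0.0322 148.0 17.0
0.078 1597 0.0322 147.0 17.0
0.082 1649 0.0333 147.0 17.0
0.086 1707 0.0352 151.0 17.0
0.09 1738 0.0355 155.0 17.0<stdin>:15: RuntimeWarning: Mean of empty slice.
  ret = um.true_divide(
```

```bash
cat > h2.py <<'E'
from h import *
def comps(m,mn=30):
    n,l,s,c=cv2.connectedComponentsWithStats(m.astype(np.uint8))
    return [l==i for i in range(1,n) if s[i,4]>mn]
def rect(p):
    (c,s,a)=cv2.minAreaRect((p[:,:2]*1000).astype(np.float32)); return np.round(c,1),np.round(s,1),round(a,2)
E
python3 - <<'E'
from h2 import *
d=np.load('wrist.npz'); w=d['w']; im=d['im']; f=arm.grab_frame('wrist')
hsv=cv2.cvtColor(im,cv2.COLOR_RGB2HSV); H,S,V=[hsv[...,i].astype(int) for i in range(3)]
E=f['extrinsics']
def ray(uv,z):
    uv=np.atleast_2d(uv).astype(float); d=np.c_[(uv[:,0]-f['cx'])/f['fx'],-(uv[:,1]-f['cy'])/f['fy'],-np.ones(len(uv))]@E[:3,:3].T
    return E[:3,3]+d*((z-E[2,3])/d[:,2])[:,None]
row=np.arange(480)[:,None]+0*H; col=np.arange(640)[None]+0*H
ZP=.0322
red=((H<6)|(H>174))&(S>150)&(row<150)&(col<420)
for c in comps(red): vv,uu=np.nonzero(c); p=ray(np.c_[uu,vv],ZP); print('mark',rect(p),len(p))
blk=(V<60)&(row>205)&(row<300)&(col>180)&(col<385)&(S<90)
c=max(comps(blk),key=lambda c:c.sum()); vv,uu=np.nonzero(c); print('roller at axis height',rect(ray(np.c_[uu,vv],ZP+.025)))
q=w[c]; q=q[np.isfinite(q[:,2])]; print('roller z',np.percentile(q[:,2],[50,95,99]), q[q[:,2]>q[:,2].max()-.004].mean(0))
u=np.array([np.cos(np.radians(-6)),np.sin(np.radians(-6))]); n=np.array([-u[1],u[0]])
dd=(w[...,:2]-[.55,.025]); s=dd@n; t=dd@u
for b in np.arange(-.04,.044,.003):
    m=(abs(t)<.12)&(s>b)&(s<b+.003)&(row<240)&(w[...,2]<.1)
    if m.sum()>50: print(round(b+.0015,4),m.sum(),np.median(w[...,2][m]).round(4),np.median(V[m]), np.median(H[m]))
E
```

```text
mark (array([556.5,  79.9]), array([ 15.1, 189.4]), 83.97) 1512
roller at axis height (array([549.9, -33.6]), array([ 51.4, 158.8]), 83.81)
roller z [0.0787839  0.08231444 0.08295843] [ 0.54965086 -0.03274331  0.08130137]
-0.0385 1281 0.0328 106.0 17.0
-0.0355 1942 0.0582 38.0 18.0
-0.0325 1529 0.0329 178.0 18.0
-0.0295 912 0.0322 186.0 17.0
-0.0265 879 0.0324 129.0 15.0
-0.0235 882 0.033 90.0 11.0
-0.0205 895 0.0337 92.0 11.0
-0.0175 948 0.0341 91.0 11.0
-0.0145 955 0.034 91.0 11.0
-0.0115 970 0.034 99.0 11.0
-0.0085 966 0.0341 104.0 11.0
-0.0055 970 0.0341 104.0 11.0
-0.0025 995 0.0341 104.0 11.0
0.0005 988 0.0341 104.0 11.0
0.0035 1001 0.0341 103.0 11.0
0.0065 1010 0.034 101.0 11.0
0.0095 1015 0.034 103.0 11.0
0.0125 1007 0.0341 91.0 11.0
0.0155 1039 0.0341 77.0 11.0
0.0185 1028 0.0341 76.0 11.0
0.0215 1067 0.034 73.0 11.0
0.0245 1068 0.0334 72.0 11.0
0.0275 1068 0.0328 71.0 11.0
0.0305 1076 0.0323 103.0 14.5
0.0335 1066 0.0322 148.5 17.0
0.0365 1068 0.0322 149.0 17.0
0.0395 1075 0.0322 149.0 17.0
0.0425 1094 0.0322 149.0 17.0
```

The strip stands 1.9 mm proud and runs over s = -27 to +31 mm. The panel top is at 0.0322. The roller needs about 113 mm of travel to the mark. First I turn the tool to the block's yaw.

```bash
python3 -m handwheel '[{"rot":[8.58,0,0],"offset":[0,0,0],"fingers":1},{"rot":[8.58,0,0],"offset":[0,0,0],"fingers":1},{"rot":[8.58,0,0],"offset":[0,0,0],"fingers":1},{"rot":[8.58,0,0],"offset":[0,0,0],"fingers":1},{"rot":[8.58,0,0],"offset":[0,0,0],"fingers":1},{"rot":[8.58,0,0],"offset":[0,0,0],"fingers":1},{"rot":[8.58,0,0],"offset":[0,0,0],"fingers":1},{"rot":[8.58,0,0],"offset":[0,0,0],"fingers":1},{"rot":[8.58,0,0],"offset":[0,0,0],"fingers":1},{"rot":[8.58,0,0],"offset":[0,0,0],"fingers":1},{"rot":[8.58,0,0],"offset":[0,0,0],"fingers":1},{"rot":[0,0,0],"offset":[0,0,0],"fingers":1}]' 40
cat >> h2.py <<'E'
def go(x,y,z,yaw):
    """remaining offset in tool axes (mm) and rot about tool axes (deg) to reach tool-down pose, jaws z at world yaw"""
    from scipy.spatial.transform import Rotation as R
    s=arm.get_state(); T=s['tcp_rot']; c,d=np.cos(np.radians(yaw)),np.sin(np.radians(yaw))
    zz=np.array([c,d,0]); xx=np.array([0,0,-1.]); G=np.c_[xx,np.cross(zz,xx),zz]
    print('t',round(s['time_s'],2),'tcp',(s['tcp_pos']*1000).round(1),'off mm',((np.array([x,y,z])-s['tcp_pos'])@T*1000).round(1),'rot',np.degrees(R.from_matrix(T.T@G).as_rotvec()).round(2),'F',s['wrist_force'].round(1),'M',s['moment'].round(2),'op',round(s['opening'],3),'j',s['joints'].round(2))
E
python3 -c "
from h2 import *
go(.424,-.382,.18,-94.3)"
```

```text
time_s: 1.45
tcp_pos: [0.5733, 0.0002, 0.225]
tcp_rot: [[-0.005, 0.996, -0.085], [0.001, -0.085, -0.996], [-1.0, -0.005, -0.0]]
wrist_force: [-0.1, 0.1, -0.2]
opening: 0.999
t 1.45 tcp [5.733e+02 2.000e-01 2.250e+02] off mm [  45.5 -116.   393.6] rot [-0.58 -0.02  0.3 ] F [-0.1  0.1 -0.2] M [0.04 0.05 0.02] op 0.999 j [-0.12  0.28  1.51  0.    1.36  1.53]
```

```bash
python3 -m handwheel '[{"rot":[0,0,0],"offset":[0.003,-0.0105,0.036],"fingers":1},{"rot":[0,0,0],"offset":[0.003,-0.0105,0.036],"fingers":1},{"rot":[0,0,0],"offset":[0.003,-0.0105,0.036],"fingers":1},{"rot":[0,0,0],"offset":[0.003,-0.0105,0.036],"fingers":1},{"rot":[0,0,0],"offset":[0.003,-0.0105,0.036],"fingers":1},{"rot":[0,0,0],"offset":[0.003,-0.0105,0.036],"fingers":1},{"rot":[0,0,0],"offset":[0.003,-0.0105,0.036],"fingers":1},{"rot":[0,0,0],"offset":[0.003,-0.0105,0.036],"fingers":1},{"rot":[0,0,0],"offset":[0.003,-0.0105,0.036],"fingers":1},{"rot":[0,0,0],"offset":[0.003,-0.0105,0.036],"fingers":1},{"rot":[0,0,0],"offset":[0.003,-0.01,0.03],"fingers":1},{"rot":[0,0,0],"offset":[0,0,0],"fingers":1}]' >/dev/null
python3 - <<'E'
from h2 import *
go(.424,-.382,.18,-94.3)
f=grab('wrist','wrist1.png'); w=cloud(f); im=f['frame']; hsv=cv2.cvtColor(im,cv2.COLOR_RGB2HSV); H,S,V=[hsv[...,i].astype(int) for i in range(3)]
ok=np.isfinite(w[...,2])
for k,m in dict(grip=(w[...,2]>.066)&(w[...,2]<.08),sole=(w[...,2]>.02)&(w[...,2]<.03),mat=(w[...,2]>.003)&(w[...,2]<.009)).items():
    m=m&ok&(abs(w[...,0]-.43)<.12)&(abs(w[...,1]+.385)<.14)
    for c in comps(m,300): print(k,rect(w[c]),c.sum(),np.median(w[c][:,2]).round(4))
E
```

```text
t 2.65 tcp [ 428.8 -394.9  189.8] off mm [  9.8  -5.3 -12.8] rot [ 2.14 -0.02  0.14] F [0.3 0.3 0.5] M [ 0.01  0.11 -0.  ] op 1.0 j [-0.86  0.31  1.55 -0.    1.28  0.75]
grip (array([ 423.8, -380.2]), array([28. , 69.5]), 85.2) 3712 0.0701
sole (array([ 423.3, -380.3]), array([200.3,  80.3]), 85.22) 20197 0.0253
mat (array([ 443.3, -384.6]), array([159.8, 240.1]), 1.67) 28018 0.0052
mat (array([ 366.4, -434.1]), array([87.5, 10.5]), 85.82) 575 0.0053
```

View pics/wrist1.png

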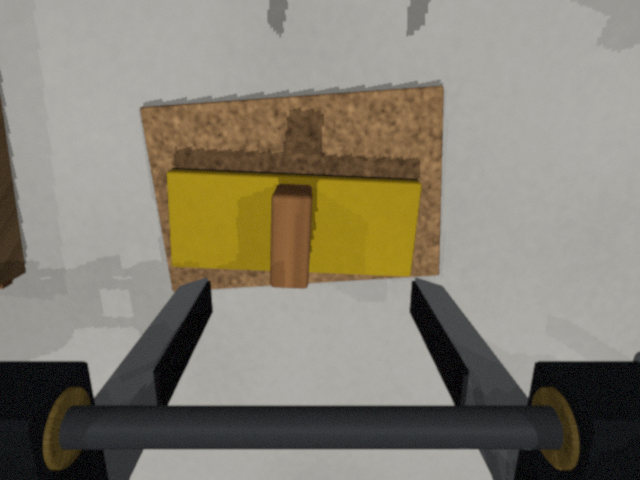

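Wrist view: block centred at ~(293,222), whole, with the grip pointing up the picture. Sizes check out (200×80, 28×70). Mat centre is at (443,-385).

```bash
python3 -m handwheel '[{"rot":[1.6,0,0],"offset":[0.02,-0.0058,-0.0146],"fingers":1},{"rot":[0,0,0],"offset":[0.03,0,0],"fingers":1},{"rot":[0,0,0],"offset":[0.03,0,0],"fingers":1},{"rot":[0,0,0],"offset":[0.02,0,0],"fingers":1},{"rot":[0,0,0],"offset":[0,0,0],"fingers":1}]' >/dev/null
python3 -c "
from h2 import *
go(.4237,-.3802,.052,-94.8)"
```

```text
t 3.2 tcp [ 426.8 -373.    89.1] off mm [37.1 -2.7  7.4] rot [ 1.72 -0.17 -0.13] F [-0.2  0.   0.4] M [ 0.09  0.08 -0.03] op 0.999 j [-0.84  0.37  1.73  0.    1.04  0.78]
```

```bash
python3 -m handwheel '[{"rot":[1.7,-0.1,0],"offset":[0.01,-0.0027,0.0074],"fingers":1},{"rot":[0,0,0],"offset":[0.01,0,0],"fingers":1},{"rot":[0,0,0],"offset":[0.01,0,0],"fingers":1},{"rot":[0,0,0],"offset":[0,0,0],"fingers":1}]' >/dev/null
python3 -c "
from h2 import *
go(.4237,-.3802,.052,-94.8)"
```

```text
t 3.6 tcp [ 425.9 -380.5   59.8] off mm [ 7.8 -2.2 -0.1] rot [ 0.13  0.09 -0.34] F [-0.3  0.2  0. ] M [ 0.09  0.09 -0.03] op 0.998 j [-0.85  0.41  1.76  0.    0.97  0.8 ]
```

```bash
python3 -m handwheel '[{"rot":[0,0,-0.3],"offset":[0.008,-0.0022,0],"fingers":1},{"rot":[0,0,0],"offset":[0,0,0],"fingers":1},{"rot":[0,0,0],"offset":[0,0,0],"fingers":0},{"rot":[0,0,0],"offset":[0,0,0],"fingers":0},{"rot":[0,0,0],"offset":[0,0,0],"fingers":0},{"rot":[0,0,0],"offset":[0,0,0],"fingers":0},{"rot":[0,0,0],"offset":[0,0,0],"fingers":0},{"rot":[0,0,0],"offset":[0,0,0],"fingers":0},{"rot":[0,0,0],"offset":[0,0,0],"fingers":0},{"rot":[0,0,0],"offset":[0,0,0],"fingers":0}]' 60 >/dev/null
python3 -c "
from h2 import *
go(.4237,-.3802,.052,-94.8)"
```

```text
t 4.6 tcp [ 424.5 -381.6   52.9] off mm [ 0.9 -0.9 -1.3] rot [ 0.12  0.24 -0.18] F [-0.1  0.3  0.6] M [ 0.08  0.07 -0.02] op 0.36 j [-0.85  0.42  1.77 -0.    0.95  0.8 ]
```

```bash
python3 -m handwheel '[{"rot":[0,0,0],"offset":[0,0,0],"fingers":0},{"rot":[0,0,0],"offset":[0,0,0],"fingers":0},{"rot":[0,0,0],"offset":[0,0,0],"fingers":0},{"rot":[0,0,0],"offset":[0,0,0],"fingers":0},{"rot":[0,0,0],"offset":[-0.005,0,0],"fingers":0},{"rot":[0,0,0],"offset":[-0.01,0,0],"fingers":0},{"rot":[0,0,0],"offset":[-0.02,0,0],"fingers":0},{"rot":[0,0,0],"offset":[-0.03,0,0],"fingers":0},{"rot":[0,0,0],"offset":[-0.03,0,0],"fingers":0},{"rot":[0,0,0],"offset":[0,0,0],"fingers":0},{"rot":[0,0,0],"offset":[0,0,0],"fingers":0}]' 60 >/dev/null
python3 -c "
from h2 import *
go(.545,-.090,.15,-96)"
```

```text
t 5.7 tcp [ 421.3 -378.2  148.4] off mm [  -1.1   99.8 -297.3] rot [ 1.33 -0.18  0.31] F [ 0.8  1.  -5.9] M [ 0.1   0.09 -0.02] op 0.294 j [-0.85  0.32  1.64 -0.    1.18  0.8 ]
```

```bash
python3 -m handwheel '[{"rot":[0.3,0,0],"offset":[-0.001,0.006,-0.015],"fingers":0},{"rot":[0.3,0,0],"offset":[-0.001,0.010,-0.030],"fingers":0},{"rot":[0.3,0,0],"offset":[0,0.010,-0.030],"fingers":0},{"rot":[0,0,0],"offset":[0,0.010,-0.030],"fingers":0},{"rot":[0,0,0],"offset":[0,0.010,-0.030],"fingers":0},{"rot":[0,0,0],"offset":[0,0.010,-0.030],"fingers":0},{"rot":[0,0,0],"offset":[0,0.010,-0.030],"fingers":0},{"rot":[0,0,0],"offset":[0,0.010,-0.030],"fingers":0},{"rot":[0,0,0],"offset":[0,0.010,-0.025],"fingers":0},{"rot":[0,0,0],"offset":[0,0.005,-0.015],"fingers":0},{"rot":[0,0,0],"offset":[0,0,0],"fingers":0},{"rot":[0,0,0],"offset":[0,0,0],"fingers":0}]' >/dev/null
python3 -c "
from h2 import *
go(.545,-.090,.15,-96)"
```

```text
t 6.9 tcp [ 530.5 -108.7  129.5] off mm [-20.6  11.8 -20.4] rot [ 0.25 -0.89  2.07] F [-0.8 -0.4  5.9] M [ 0.75 -0.23  0.01] op 0.293 j [-0.34  0.32  1.7   0.01  1.16  1.33]
```

It sagged onto the roller while moving (Fz +5.9). Lifting clear and checking the hold behaviour and the roller.

```bash
python3 -m handwheel '[{"rot":[0,0,0],"offset":[-0.02,0,0],"fingers":0},{"rot":[0,0,0],"offset":[-0.02,0,0],"fingers":0},{"rot":[0,0,0],"offset":[-0.01,0,0],"fingers":0},{"rot":[0,0,0],"offset":[0,0,0],"fingers":0}]' 
python3 -c "
from h2 import *
go(.545,-.090,.15,-96)"
for i in 1 2; do python3 -m handwheel '[{"rot":[0,0,0],"offset":[0,0,0],"fingers":0},{"rot":[0,0,0],"offset":[0,0,0],"fingers":0},{"rot":[0,0,0],"offset":[0,0,0],"fingers":0},{"rot":[0,0,0],"offset":[0,0,0],"fingers":0}]' >/dev/null
python3 -c "
from h2 import *
go(.545,-.090,.15,-96)"; done
python3 - <<'E'
from h2 import *
grab('scene','scene1.png'); grab('side','side1.png')
for n in('scene','side'):
    f=grab(n); w=cloud(f); im=f['frame']; V=im.max(-1); x,y,z=np.moveaxis(w,-1,0)
    m=(V<75)&(z>.045)&(z<.09)&(x>.46)&(x<.65)&(y>-.07)&(y<.02)
    for c in comps(m,100): print(n,rect(w[c]),c.sum())
E
```

```text
time_s: 7.3
tcp_pos: [0.5284, -0.113, 0.177]
tcp_rot: [[-0.043, 0.994, -0.103], [0.019, -0.103, -0.995], [-0.999, -0.045, -0.014]]
wrist_force: [-0.0, 0.2, -5.1]
opening: 0.293
t 7.3 tcp [ 528.4 -113.   177. ] off mm [ 26.6  15.4 -24.2] rot [ 0.08 -0.81  2.57] F [-0.   0.2 -5.1] M [0.02 0.03 0.03] op 0.293 j [-0.34  0.28  1.63  0.    1.28  1.33]
t 7.7 tcp [ 525.8 -113.8  173.6] off mm [ 23.1  17.8 -25.3] rot [-0.03 -0.85  2.92] F [-0.6  0.5 -4.3] M [-0.06  0.02  0.06] op 0.293 j [-0.34  0.29  1.63  0.    1.28  1.33]
t 8.1 tcp [ 525.4 -113.4  172.7] off mm [ 22.1  18.2 -25. ] rot [-0.   -0.88  3.01] F [-0.1  0.4 -3.9] M [ 0.08  0.02 -0.06] op 0.295 j [-0.34  0.29  1.63  0.    1.28  1.33]
scene (array([581.4, -39.2]), array([ 47.7, 115.2]), 83.07) 809
side (array([500.3, -32.5]), array([47.6, 50.7]), 83.37) 529
```

View pics/side1.png

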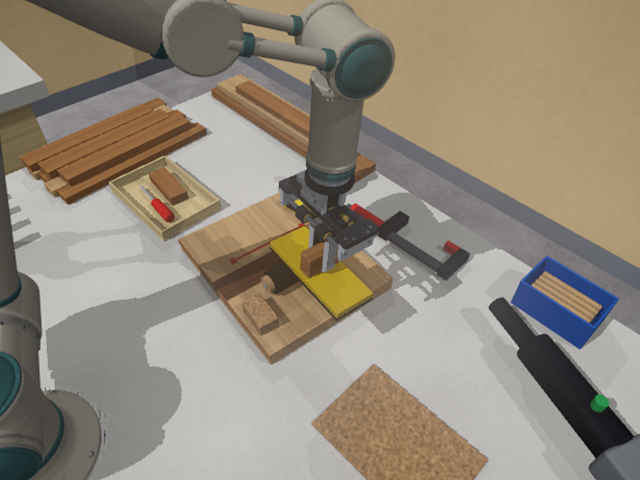

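```bash
python3 -m handwheel '[{"rot":[0,-0.4,1.5],"offset":[0,0.009,-0.013],"fingers":0},{"rot":[0,-0.4,1.5],"offset":[0,0.009,-0.012],"fingers":0},{"rot":[0,0,0],"offset":[0.005,0,0],"fingers":0},{"rot":[0,0,0],"offset":[0,0,0],"fingers":0}]' >/dev/null
python3 -c "
from h2 import *
go(.545,-.090,.14,-96)
f=grab('wrist'); w=cloud(f); im=f['frame']; hsv=cv2.cvtColor(im,cv2.COLOR_RGB2HSV)
m=(hsv[...,0]>20)&(hsv[...,0]<32)&(hsv[...,1]>150)&(w[...,2]>.05)&(abs(w[...,1]+.09)<.11)&(abs(w[...,0]-.545)<.06)
p=w[m]; A=np.c_[p[:,:2]-p[:,:2].mean(0),np.ones(len(p))]; c=np.linalg.lstsq(A,p[:,2],rcond=None)[0]; print('sole plane',c,rect(p),len(p), (A@c-p[:,2]).std())
"
```

```text
t 8.7 tcp [547.6 -87.7 167.1] off mm [27.1 -2.5  2.6] rot [ 0.02 -0.06 -0.26] F [-1.2  0.7 -5. ] M [ 0.06  0.12 -0.04] op 0.296 j [-0.29  0.28  1.65  0.    1.2   1.39]
sole plane [0.00267045 0.00119558 0.13984547] (array([549.5, -87.7]), array([199.3,  84.1]), 84.43) 48208 0.010010573524236784
```

```bash
python3 -m handwheel '[{"rot":[0,0,0],"offset":[0.010,-0.002,0.002],"fingers":0},{"rot":[0,0,0],"offset":[0.008,0,0],"fingers":0},{"rot":[0,0,0],"offset":[0.006,0,0],"fingers":0},{"rot":[0,0,0],"offset":[0.001,0,0],"fingers":0},{"rot":[0,0,0],"offset":[0,0,0],"fingers":0}]' >/dev/null
python3 -c "
from h2 import *
go(.545,-.090,.129,-96)"
```

```text
t 9.25 tcp [544.8 -90.4 139.3] off mm [10.3  0.2 -0.4] rot [-0.04 -0.06 -0.16] F [-0.9 -0.3 -4.4] M [ 0.08  0.08 -0.05] op 0.291 j [-0.29  0.3   1.69  0.    1.14  1.38]
```

```bash
python3 -m handwheel '[{"rot":[0,0,0],"offset":[0.004,0,0],"fingers":0},{"rot":[0,0,0],"offset":[0.003,0,0],"fingers":0},{"rot":[0,0,0],"offset":[0,0,0],"fingers":0}]' >/dev/null
S='from h2 import *
go(.545,-.090,.129,-96)'; python3 -c "$S"
python3 -m handwheel '[{"rot":[0,0,0],"offset":[0.002,0,0],"fingers":0}]' >/dev/null; python3 -c "$S"
```

```text
t 9.55 tcp [545.1 -90.8 132. ] off mm [ 3.  -0.2 -0.8] rot [-0.07 -0.05 -0.2 ] F [ 0.2  0.1 -3.9] M [0.05 0.1  0.03] op 0.292 j [-0.29  0.31  1.7   0.    1.12  1.38]
t 9.65 tcp [545.5 -90.9 130.2] off mm [ 1.2 -0.6 -0.8] rot [-0.07 -0.04 -0.25] F [-0.3  0.4 -4.8] M [ 0.09  0.1  -0.03] op 0.293 j [-0.29  0.31  1.71  0.    1.12  1.38]
```

```bash
S='from h2 import *
go(.545,-.090,.129,-96)'; 
python3 -m handwheel '[{"rot":[0,0,0],"offset":[0.0008,0,0],"fingers":0}]' >/dev/null; python3 -c "$S"
python3 -m handwheel '[{"rot":[0,0,0],"offset":[0.0008,0,0],"fingers":0}]' >/dev/null; python3 -c "$S"
python3 -m handwheel '[{"rot":[0,0,0],"offset":[0.0005,0,0],"fingers":0}]' >/dev/null; python3 -c "$S"
```

```text
t 9.75 tcp [545.5 -90.8 129.7] off mm [ 0.7 -0.6 -0.7] rot [-0.07 -0.05 -0.25] F [-1.4 -0.5  0.4] M [0.35 0.44 0.07] op 0.294 j [-0.29  0.31  1.71  0.    1.12  1.38]
t 9.85 tcp [545.5 -90.7 129.6] off mm [ 0.6 -0.6 -0.6] rot [-0.07 -0.06 -0.27] F [-2.2 -0.4  2.7] M [ 0.52  0.56 -0.02] op 0.293 j [-0.29  0.31  1.71  0.    1.12  1.38]
t 9.95 tcp [545.5 -90.6 129.7] off mm [ 0.7 -0.6 -0.6] rot [-0.07 -0.07 -0.28] F [-1.1  0.6 -0.8] M [0.32 0.37 0.11] op 0.299 j [-0.29  0.31  1.71  0.    1.12  1.38]
```

Pressing works like a force spring: about 0.8 mm of down-offset gives about 7 N (Fz reads about -4.2 N with no contact). Rolling starts gently here on the flat.

```bash
cat > p.py <<'E'
from h2 import *
from scipy.spatial.transform import Rotation as R
s=arm.get_state(); T=s['tcp_rot']; u=np.array([.9945,-.1045,0]); n=np.array([.1045,.9945,0]); d=(s['tcp_pos']-[.5455,-.0907,0])*1000
xx=np.array([0,0,-1.]); G=np.c_[xx,np.cross(-n,xx),-n]
print('t %.2f face %.1f (roller %.1f) lat %.1f z %.1f N %.1f'%(s['time_s'],d@n,d@n/2,d@u,d[2],s['wrist_force'][2]+4.2),'rot',np.degrees(R.from_matrix(T.T@G).as_rotvec()).round(2),'F',s['wrist_force'].round(1),'M',s['moment'].round(2))
E
python3 -m handwheel '[{"rot":[0,0,0],"offset":[0.0008,0,-0.002],"fingers":0},{"rot":[0,0,0],"offset":[0.0008,0,-0.003],"fingers":0}]' >/dev/null; python3 p.py
python3 -m handwheel '[{"rot":[0,0,0],"offset":[0.0008,0,-0.003],"fingers":0},{"rot":[0,0,0],"offset":[0.0008,0,-0.003],"fingers":0}]' >/dev/null; python3 p.py
python3 -m handwheel '[{"rot":[0,0,0],"offset":[0.0008,0,-0.003],"fingers":0},{"rot":[0,0,0],"offset":[0.0008,0,-0.003],"fingers":0}]' >/dev/null; python3 p.py
```

```text
t 10.15 face 5.2 (roller 2.6) lat 0.0 z 129.6 N 9.7 rot [-0.1  -0.07 -0.34] F [-1.9 -0.2  5.5] M [0.64 0.8  0.17]
t 10.35 face 11.9 (roller 5.9) lat 0.0 z 129.6 N 9.7 rot [-0.1  -0.09 -0.39] F [-1.4  0.3  5.5] M [0.54 0.79 0.11]
t 10.55 face 18.8 (roller 9.4) lat 0.1 z 129.6 N 9.1 rot [-0.08 -0.11 -0.45] F [-2.  -0.1  4.9] M [0.57 0.83 0.08]
```

```bash
python3 -m handwheel '[{"rot":[0,0,-0.1],"offset":[0.0008,0,-0.003],"fingers":0},{"rot":[0,0,-0.1],"offset":[0.0008,0,-0.003],"fingers":0},{"rot":[0,0,-0.1],"offset":[0.0008,0,-0.003],"fingers":0},{"rot":[0,0,-0.1],"offset":[0.0008,0,-0.003],"fingers":0}]' >/dev/null; python3 p.py
python3 -m handwheel '[{"rot":[0,0,-0.1],"offset":[0.0008,0,-0.003],"fingers":0},{"rot":[0,0,-0.1],"offset":[0.0008,0,-0.003],"fingers":0},{"rot":[0,0,0],"offset":[0.0008,0,-0.003],"fingers":0}]' >/dev/null; python3 p.py
python3 -m handwheel '[{"rot":[0,0,0],"offset":[0.0008,0,-0.003],"fingers":0},{"rot":[0,0,0],"offset":[0.0008,0,-0.002],"fingers":0}]' >/dev/null; python3 p.py
```

```text
t 10.95 face 32.6 (roller 16.3) lat 0.3 z 129.6 N 10.0 rot [-0.05 -0.14 -0.19] F [-3.6 -0.2  5.8] M [0.44 0.67 0.08]
t 11.25 face 42.9 (roller 21.5) lat 0.5 z 129.6 N 10.3 rot [-0.03 -0.15 -0.11] F [-3.9 -0.3  6.1] M [0.48 0.6  0.01]
t 11.45 face 48.9 (roller 24.4) lat 0.5 z 129.6 N 9.6 rot [-0.01 -0.16 -0.18] F [-3.2  0.3  5.4] M [ 0.41  0.64 -0.01]
```

```bash
python3 -m handwheel '[{"rot":[0,0,0],"offset":[0.0008,-0.0003,-0.002],"fingers":0},{"rot":[0,0,0],"offset":[0.0007,-0.0003,-0.002],"fingers":0}]' >/dev/null; python3 p.py
python3 -m handwheel '[{"rot":[0,0,0],"offset":[0.0007,-0.0003,-0.002],"fingers":0},{"rot":[0,0,0],"offset":[0.0007,-0.0003,-0.002],"fingers":0}]' >/dev/null; python3 p.py
python3 -m handwheel '[{"rot":[0,0,-0.1],"offset":[0.0006,-0.0003,-0.002],"fingers":0},{"rot":[0,0,-0.1],"offset":[0.0006,-0.0003,-0.002],"fingers":0}]' >/dev/null; python3 p.py
```

```text
t 11.65 face 53.7 (roller 26.8) lat 0.4 z 129.6 N 9.3 rot [-0.   -0.17 -0.32] F [-2.7 -0.   5.1] M [0.36 0.61 0.03]
t 11.85 face 57.5 (roller 28.8) lat 0.6 z 129.9 N 12.5 rot [ 0.05 -0.07 -0.47] F [-1.9 -2.1  8.3] M [0.02 0.93 0.1 ]
t 12.05 face 60.7 (roller 30.4) lat 0.6 z 130.3 N 9.7 rot [ 0.12  0.1  -0.39] F [-1.3 -0.8  5.5] M [0.05 0.85 0.03]
```

```bash
python3 -m handwheel '[{"rot":[0,0,-0.1],"offset":[0.0007,-0.0003,-0.002],"fingers":0},{"rot":[0,0,-0.1],"offset":[0.0007,-0.0003,-0.002],"fingers":0}]' >/dev/null; python3 p.py
python3 -m handwheel '[{"rot":[0,0,-0.1],"offset":[0.0007,-0.0003,-0.002],"fingers":0},{"rot":[0,0,-0.1],"offset":[0.0007,-0.0003,-0.002],"fingers":0}]' >/dev/null; python3 p.py
python3 -m handwheel '[{"rot":[0,0,-0.1],"offset":[0.0007,-0.0003,-0.002],"fingers":0},{"rot":[0,0,-0.1],"offset":[0.0007,-0.0003,-0.002],"fingers":0}]' >/dev/null; python3 p.py
```

```text
t 12.25 face 63.8 (roller 31.9) lat 0.7 z 130.7 N 11.9 rot [ 0.18  0.28 -0.33] F [-2.2 -1.6  7.7] M [-0.05  0.84 -0.02]
t 12.45 face 66.8 (roller 33.4) lat 0.8 z 131.0 N 10.3 rot [ 0.23  0.46 -0.26] F [-3.1 -0.6  6.1] M [-0.04  0.84 -0.02]
t 12.65 face 69.9 (roller 35.0) lat 0.8 z 131.4 N 10.2 rot [ 0.26  0.62 -0.19] F [-2.4 -1.9  6. ] M [ 0.09  0.75 -0.06]
```

```bash
python3 -m handwheel '[{"rot":[0,0.1,-0.1],"offset":[0.0007,-0.0003,-0.002],"fingers":0},{"rot":[0,0.1,-0.1],"offset":[0.0007,-0.0003,-0.002],"fingers":0}]' >/dev/null; python3 p.py
python3 -m handwheel '[{"rot":[0,0.1,-0.1],"offset":[0.0008,-0.0003,-0.002],"fingers":0},{"rot":[0,0.1,-0.1],"offset":[0.0008,-0.0003,-0.002],"fingers":0}]' >/dev/null; python3 p.py
python3 -m handwheel '[{"rot":[0,0.1,-0.1],"offset":[0.0008,-0.0003,-0.002],"fingers":0},{"rot":[0,0.1,-0.1],"offset":[0.0009,-0.0003,-0.002],"fingers":0}]' >/dev/null; python3 p.py
```

```text
t 12.85 face 73.3 (roller 36.7) lat 0.9 z 131.6 N 10.4 rot [ 0.28  0.55 -0.12] F [-3.  -1.   6.2] M [ 0.13  0.63 -0.07]
t 13.05 face 77.1 (roller 38.6) lat 0.9 z 131.7 N 10.5 rot [ 0.28  0.42 -0.07] F [-2.6  0.1  6.3] M [ 0.16  0.58 -0.09]
t 13.25 face 81.3 (roller 40.7) lat 1.0 z 131.7 N 10.7 rot [ 0.28  0.26 -0.03] F [-3.3  0.3  6.5] M [0.26 0.52 0.03]
```

```bash
python3 -m handwheel '[{"rot":[0,0.1,0],"offset":[0.0008,-0.0003,-0.002],"fingers":0},{"rot":[0,0.1,0],"offset":[0.0008,-0.0003,-0.002],"fingers":0},{"rot":[0,0,0],"offset":[0.0008,-0.0003,-0.003],"fingers":0}]' >/dev/null; python3 p.py
python3 -m handwheel '[{"rot":[0,0,0],"offset":[0.0008,-0.0003,-0.003],"fingers":0},{"rot":[0,0,0],"offset":[0.0008,-0.0003,-0.003],"fingers":0},{"rot":[0,0,0],"offset":[0.0008,-0.0003,-0.003],"fingers":0}]' >/dev/null; python3 p.py
python3 -m handwheel '[{"rot":[0,0,0],"offset":[0.0008,-0.0003,-0.003],"fingers":0},{"rot":[0,0,0],"offset":[0.0008,-0.0003,-0.003],"fingers":0},{"rot":[0,0,0],"offset":[0.0008,-0.0003,-0.003],"fingers":0}]' >/dev/null; python3 p.py
```

```text
t 13.55 face 88.9 (roller 44.4) lat 0.8 z 131.7 N 11.5 rot [ 0.26  0.07 -0.24] F [-2.4 -0.3  7.3] M [ 0.22  0.65 -0.06]
t 13.85 face 98.5 (roller 49.3) lat 0.8 z 131.7 N 10.1 rot [ 0.25  0.1  -0.45] F [-2.5 -0.6  5.9] M [ 0.23  0.86 -0.02]
t 14.15 face 108.2 (roller 54.1) lat 0.7 z 131.8 N 11.2 rot [ 0.29  0.15 -0.64] F [-2.1 -0.8  7. ] M [0.16 0.93 0.02]
```

```bash
python3 -m handwheel '[{"rot":[0,0,-0.1],"offset":[0.0008,-0.0003,-0.003],"fingers":0},{"rot":[0,0,-0.1],"offset":[0.0008,-0.0003,-0.003],"fingers":0},{"rot":[0,0,-0.1],"offset":[0.0008,-0.0003,-0.003],"fingers":0},{"rot":[0,0,-0.1],"offset":[0.0008,-0.0003,-0.003],"fingers":0}]' >/dev/null; python3 p.py
python3 -m handwheel '[{"rot":[0,0,-0.1],"offset":[0.0008,-0.0003,-0.003],"fingers":0},{"rot":[0,0,-0.1],"offset":[0.0008,-0.0003,-0.003],"fingers":0},{"rot":[0,0,-0.1],"offset":[0.0008,-0.0003,-0.003],"fingers":0}]' >/dev/null; python3 p.py
python3 -m handwheel '[{"rot":[0,0,-0.1],"offset":[0.0008,-0.0003,-0.003],"fingers":0},{"rot":[0,0,-0.1],"offset":[0.0008,-0.0003,-0.003],"fingers":0}]' >/dev/null; python3 p.py
```

```text
t 14.55 face 121.1 (roller 60.6) lat 0.9 z 131.7 N 10.0 rot [ 0.33  0.22 -0.52] F [-1.2 -0.5  5.8] M [ 0.07  0.85 -0.08]
t 14.85 face 130.7 (roller 65.4) lat 1.0 z 131.7 N 10.5 rot [ 0.36  0.28 -0.43] F [-1.5 -0.1  6.3] M [-0.02  0.79 -0.08]
t 15.05 face 137.2 (roller 68.6) lat 1.1 z 131.6 N 10.4 rot [ 0.36  0.32 -0.37] F [-1.2 -0.7  6.2] M [-0.05  0.84 -0.08]
```

```bash
python3 -m handwheel '[{"rot":[0,0,-0.1],"offset":[0.0008,-0.0003,-0.003],"fingers":0},{"rot":[0,0,-0.1],"offset":[0.0008,-0.0003,-0.003],"fingers":0},{"rot":[0,0,-0.1],"offset":[0.0008,-0.0003,-0.002],"fingers":0}]' >/dev/null; python3 p.py
python3 -m handwheel '[{"rot":[0,0,-0.1],"offset":[0.0009,-0.0003,-0.002],"fingers":0},{"rot":[0,0,-0.1],"offset":[0.0009,-0.0003,-0.002],"fingers":0}]' >/dev/null; python3 p.py
python3 -m handwheel '[{"rot":[0,0,0],"offset":[0.0009,-0.0003,-0.002],"fingers":0},{"rot":[0,0,0],"offset":[0.0009,-0.0003,-0.002],"fingers":0}]' >/dev/null; python3 p.py
```

```text
t 15.35 face 145.8 (roller 72.9) lat 1.2 z 131.6 N 11.1 rot [ 0.35  0.37 -0.28] F [-2.  -0.8  6.9] M [-0.06  0.76 -0.1 ]
t 15.55 face 150.2 (roller 75.1) lat 1.2 z 131.6 N 11.3 rot [ 0.35  0.41 -0.24] F [-3.1  0.4  7.1] M [-0.17  0.66 -0.17]
t 15.75 face 154.5 (roller 77.2) lat 1.2 z 131.5 N 11.3 rot [ 0.35  0.46 -0.37] F [-3.2 -0.1  7.1] M [-0.19  0.85 -0.09]
```

Strip crossed at 10–11 N. Now down the far bevel.

```bash
python3 -m handwheel '[{"rot":[0,0,-0.1],"offset":[0.0009,-0.0003,-0.002],"fingers":0},{"rot":[0,0,-0.1],"offset":[0.0009,-0.0003,-0.002],"fingers":0}]' >/dev/null; python3 p.py
python3 -m handwheel '[{"rot":[0,0,-0.1],"offset":[0.0009,-0.0003,-0.002],"fingers":0},{"rot":[0,0,-0.1],"offset":[0.0009,-0.0003,-0.002],"fingers":0}]' >/dev/null; python3 p.py
python3 -m handwheel '[{"rot":[0,0,-0.1],"offset":[0.0009,-0.0003,-0.002],"fingers":0},{"rot":[0,0,-0.1],"offset":[0.0009,-0.0003,-0.002],"fingers":0}]' >/dev/null; python3 p.py
python3 -m handwheel '[{"rot":[0,0,0],"offset":[0.0009,-0.0003,-0.002],"fingers":0},{"rot":[0,0,0],"offset":[0.0009,-0.0003,-0.002],"fingers":0}]' >/dev/null; python3 p.py
```

```text
t 15.95 face 158.8 (roller 79.4) lat 1.2 z 131.5 N 10.7 rot [ 0.35  0.5  -0.33] F [-1.9  0.7  6.5] M [-0.1   0.84 -0.1 ]
t 16.15 face 163.3 (roller 81.6) lat 1.2 z 131.3 N 9.5 rot [ 0.34  0.52 -0.28] F [-1.3  0.2  5.3] M [-0.04  0.68 -0.11]
t 16.35 face 168.3 (roller 84.1) lat 1.3 z 131.1 N 9.4 rot [ 0.33  0.48 -0.23] F [-2.   1.5  5.2] M [ 0.12  0.6  -0.12]
t 16.55 face 173.7 (roller 86.9) lat 1.2 z 130.6 N 9.0 rot [ 0.3   0.39 -0.37] F [-2.   1.3  4.8] M [ 0.13  0.67 -0.03]
```

```bash
python3 -m handwheel '[{"rot":[0,0,-0.1],"offset":[0.0009,-0.0003,-0.002],"fingers":0},{"rot":[0,0,-0.1],"offset":[0.0009,-0.0003,-0.002],"fingers":0}]' >/dev/null; python3 p.py
python3 -m handwheel '[{"rot":[0,0,-0.1],"offset":[0.0008,-0.0003,-0.002],"fingers":0},{"rot":[0,0,-0.1],"offset":[0.0008,-0.0003,-0.002],"fingers":0}]' >/dev/null; python3 p.py
python3 -m handwheel '[{"rot":[0,0,-0.1],"offset":[0.0008,-0.0003,-0.002],"fingers":0},{"rot":[0,0,-0.1],"offset":[0.0008,-0.0003,-0.002],"fingers":0}]' >/dev/null; python3 p.py
python3 -m handwheel '[{"rot":[0,0,0],"offset":[0.0007,-0.0003,-0.002],"fingers":0},{"rot":[0,0,0],"offset":[0.0007,-0.0003,-0.002],"fingers":0},{"rot":[0,0,0],"offset":[0.0007,-0.0003,-0.002],"fingers":0}]' >/dev/null; python3 p.py
```

```text
t 16.75 face 179.2 (roller 89.6) lat 1.3 z 130.0 N 9.8 rot [ 0.3   0.3  -0.32] F [-1.5  1.1  5.6] M [ 0.07  0.67 -0.09]
t 16.95 face 184.1 (roller 92.1) lat 1.4 z 129.6 N 11.6 rot [ 0.31  0.28 -0.26] F [-2.  -0.8  7.4] M [-0.37  0.75 -0.12]
t 17.15 face 188.0 (roller 94.0) lat 1.5 z 129.5 N 10.6 rot [ 0.35  0.38 -0.2 ] F [-1.7 -0.   6.4] M [-0.35  0.61 -0.12]
t 17.45 face 193.6 (roller 96.8) lat 1.4 z 129.4 N 11.1 rot [ 0.38  0.53 -0.37] F [-1.1  0.9  6.9] M [-0.38  0.87 -0.1 ]
```

```bash
python3 -m handwheel '[{"rot":[0,0.1,0],"offset":[0.0007,-0.0003,-0.002],"fingers":0},{"rot":[0,0.1,-0.1],"offset":[0.0007,-0.0003,-0.002],"fingers":0},{"rot":[0,0.1,-0.1],"offset":[0.0007,-0.0003,-0.002],"fingers":0},{"rot":[0,0.1,-0.1],"offset":[0.0006,-0.0003,-0.002],"fingers":0}]' >/dev/null; python3 p.py
python3 -m handwheel '[{"rot":[0,0.1,-0.1],"offset":[0.0006,-0.0003,-0.002],"fingers":0},{"rot":[0,0.1,-0.1],"offset":[0.0006,-0.0003,-0.002],"fingers":0},{"rot":[0,0,-0.1],"offset":[0.0006,-0.0003,-0.002],"fingers":0}]' >/dev/null; python3 p.py
python3 - <<'E'
from h2 import *
import numpy as np
u=np.array([.9945,-.1045]); n=np.array([.1045,.9945]); mk=np.array([.5565,.0799]); r0=np.array([.5505,-.0332])
for nm in('scene','side'):
    d=np.load(nm+'.npz'); f=arm.grab_frame(nm)
    for tag,w,im,c in(('start',d['w'],d['im'],r0),('now',cloud(f),f['frame'],mk)):
        s=(w[...,:2]-c)@n; t=(w[...,:2]-c)@u; z=w[...,2]; V=im.max(-1)
        for lo,hi in((-.075,-.045),(.045,.075)):
            m=(abs(s)<.03)&(t>lo)&(t<hi)&(z>.072)&(z<.088)&(V<75); 
            if m.sum()>20: print(nm,tag,lo,'s mm',(s[m].mean()*1000).round(1),'range',(np.percentile(s[m],[2,98])*1000).round(1),m.sum())
E
```

```text
t 17.85 face 201.1 (roller 100.5) lat 1.5 z 129.5 N 9.4 rot [ 0.43  0.34 -0.32] F [-1.  -0.4  5.2] M [-0.37  0.73 -0.16]
t 18.15 face 206.6 (roller 103.3) lat 1.5 z 129.6 N 9.4 rot [ 0.43  0.28 -0.2 ] F [-2.7 -0.3  5.2] M [-0.38  0.61 -0.15]
scene start -0.075 s mm -4.5 range [-22.   17.5] 134
scene start 0.045 s mm -5.2 range [-22.2  16.1] 184
scene now -0.075 s mm -14.0 range [-29.1   5.9] 78
scene now 0.045 s mm -12.6 range [-29.   21.9] 156
side start -0.075 s mm -6.4 range [-21.8  13.2] 238
side start 0.045 s mm -7.2 range [-21.7  12.1] 189
side now -0.075 s mm -15.7 range [-29.2   2.6] 159
side now 0.045 s mm -15.9 range [-28.6   2.6] 68
```

```bash
python3 -m handwheel '[{"rot":[0,0.1,-0.1],"offset":[0.0006,-0.0003,-0.002],"fingers":0},{"rot":[0,0.1,-0.1],"offset":[0.0006,-0.0003,-0.002],"fingers":0},{"rot":[0,0,-0.1],"offset":[0.0006,-0.0003,-0.002],"fingers":0},{"rot":[0,0,-0.1],"offset":[0.0006,-0.0003,-0.002],"fingers":0}]' >/dev/null; python3 p.py
python3 -m handwheel '[{"rot":[0,0.1,-0.1],"offset":[0.0005,-0.0003,-0.002],"fingers":0},{"rot":[0,0.1,-0.1],"offset":[0.0005,-0.0003,-0.002],"fingers":0},{"rot":[0,0,-0.1],"offset":[0.0005,-0.0003,-0.002],"fingers":0},{"rot":[0,0,-0.1],"offset":[0.0005,-0.0003,-0.0015],"fingers":0}]' >/dev/null; python3 p.py
```

```text
t 18.65 face 214.0 (roller 107.0) lat 1.6 z 129.6 N 9.6 rot [ 0.44  0.28 -0.07] F [-1.6 -0.3  5.4] M [-0.51  0.47 -0.11]
t 19.05 face 221.0 (roller 110.5) lat 1.7 z 129.5 N 9.6 rot [0.48 0.29 0.07] F [-2.5  0.6  5.4] M [-0.47  0.44 -0.18]
```

```bash
python3 -m handwheel '[{"rot":[0,0,0],"offset":[0.0005,-0.0003,-0.002],"fingers":0},{"rot":[0,0,0],"offset":[0.0005,-0.0002,-0.001],"fingers":0},{"rot":[0,0,0],"offset":[0.0003,0,0],"fingers":0},{"rot":[0,0,0],"offset":[0.0002,0,0],"fingers":0}]' >/dev/null; python3 p.py
python3 - <<'E'
from h2 import *
u=np.array([.9945,-.1045]); n=np.array([.1045,.9945]); mk=np.array([.5565,.0799]); r0=np.array([.5505,-.0332])
for nm in('scene','side'):
    d=np.load(nm+'.npz'); f=grab(nm,nm+'2.png')
    for tag,w,im,c in(('start',d['w'],d['im'],r0),('now',cloud(f),f['frame'],mk)):
        s=(w[...,:2]-c)@n; t=(w[...,:2]-c)@u; z=w[...,2]; V=im.max(-1)
        for lo,hi in((-.075,-.045),(.045,.075)):
            m=(abs(s)<.03)&(t>lo)&(t<hi)&(z>.072)&(z<.088)&(V<75); 
            if m.sum()>20: print(nm,tag,lo,'s mm',(s[m].mean()*1000).round(1),'range',(np.percentile(s[m],[2,98])*1000).round(1),m.sum())
E
```

```text
t 19.45 face 223.8 (roller 111.9) lat 1.6 z 129.4 N 8.9 rot [ 0.49  0.44 -0.08] F [-3.   1.4  4.7] M [-0.4   0.52 -0.24]
scene start -0.075 s mm -4.5 range [-22.   17.5] 134
scene start 0.045 s mm -5.2 range [-22.2  16.1] 184
scene now -0.075 s mm -7.2 range [-23.   14.3] 83
scene now 0.045 s mm -6.8 range [-24.6  20.1] 166
side start -0.075 s mm -6.4 range [-21.8  13.2] 238
side start 0.045 s mm -7.2 range [-21.7  12.1] 189
side now -0.075 s mm -8.7 range [-23.    9.7] 164
side now 0.045 s mm -8.7 range [-22.6   9. ] 71
```

View pics/scene2.png

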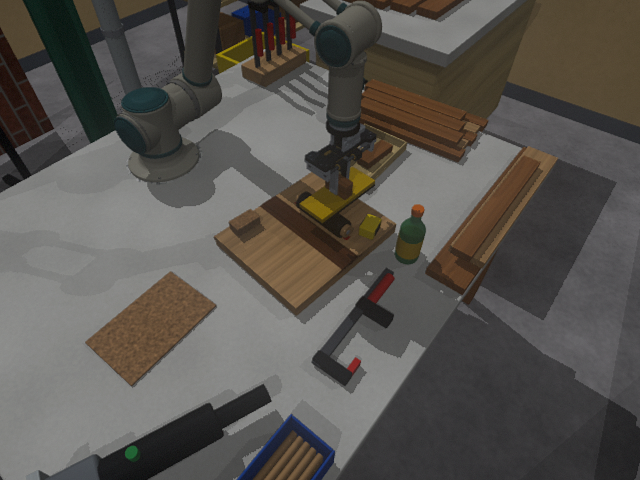

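Scene view: the roller's far end shows at (345,230) next to the tape (370,225), and the block is above the roller at (337,195). About 1.5–2 mm of roller travel is left: nudge, then lift straight up.

```bash
python3 -m handwheel '[{"rot":[0,0,0],"offset":[0.0005,0,-0.002],"fingers":0},{"rot":[0,0,0],"offset":[0.0003,0,-0.0005],"fingers":0},{"rot":[0,0,0],"offset":[0,0,0],"fingers":0}]' >/dev/null; python3 p.py
python3 -m handwheel '[{"rot":[0,0,0],"offset":[-0.01,0,0],"fingers":0},{"rot":[0,0,0],"offset":[-0.02,0,0],"fingers":0},{"rot":[0,0,0],"offset":[-0.03,0,0],"fingers":0},{"rot":[0,0,0],"offset":[-0.02,0,0],"fingers":0},{"rot":[0,0,0],"offset":[-0.001,0,0],"fingers":0}]' >/dev/null; python3 p.py
python3 - <<'E'
from h2 import *
u=np.array([.9945,-.1045]); n=np.array([.1045,.9945]); mk=np.array([.5565,.0799]); r0=np.array([.5505,-.0332])
for nm in('scene','side'):
    d=np.load(nm+'.npz'); f=grab(nm,nm+'3.png')
    for tag,w,im,c in(('start',d['w'],d['im'],r0),('now',cloud(f),f['frame'],mk)):
        s=(w[...,:2]-c)@n; t=(w[...,:2]-c)@u; z=w[...,2]; V=im.max(-1)
        for lo,hi in((-.075,-.045),(-.045,0),(0,.045),(.045,.075)):
            m=(abs(s)<.03)&(t>lo)&(t<hi)&(z>.072)&(z<.088)&(V<75); 
            if m.sum()>20: print(nm,tag,lo,'s mm',(s[m].mean()*1000).round(1),'range',(np.percentile(s[m],[2,98])*1000).round(1),m.sum())
E
```

```text
t 19.85 face 225.9 (roller 112.9) lat 1.7 z 129.3 N 7.1 rot [ 0.48  0.51 -0.11] F [-2.5  0.3  2.9] M [-0.29  0.47 -0.18]
t 20.35 face 226.6 (roller 113.3) lat 1.2 z 207.0 N -0.6 rot [0.52 0.52 0.29] F [ 0.5 -0.  -4.8] M [0.09 0.02 0.03]
scene start -0.075 s mm -4.5 range [-22.   17.5] 134
scene start -0.045 s mm -4.9 range [-21.9  17.7] 233
scene start 0 s mm -5.6 range [-22.3  16.3] 249
scene start 0.045 s mm -5.2 range [-22.2  16.1] 184
scene now -0.075 s mm -5.5 range [-22.   14.4] 97
scene now -0.045 s mm -6.6 range [-22.4  14.7] 200
scene now 0 s mm -6.8 range [-23.9  16. ] 217
scene now 0.045 s mm -6.5 range [-22.   13.7] 149
side start -0.075 s mm -6.4 range [-21.8  13.2] 238
side start -0.045 s mm -6.8 range [-22.5  13.3] 331
side start 0 s mm -6.8 range [-22.1  12.9] 311
side start 0.045 s mm -7.2 range [-21.7  12.1] 189
side now -0.075 s mm -7.7 range [-22.7  11.9] 169
side now -0.045 s mm -7.6 range [-21.6  12.4] 272
side now 0 s mm -8.0 range [-22.5  12.3] 265
side now 0.045 s mm -8.6 range [-23.9  11.1] 172
```

The roller is about 1.2 mm short of the line's centre in both views. Now back to the mat.

```bash
python3 -c "
from h2 import *
go(.4435,-.3846,.16,-96)"
python3 -m handwheel '[{"rot":[0.2,0.2,0.1],"offset":[-0.001,0,0.015],"fingers":0},{"rot":[0.2,0.2,0.1],"offset":[-0.002,-0.003,0.03],"fingers":0},{"rot":[0,0,0],"offset":[-0.002,-0.006,0.035],"fingers":0},{"rot":[0,0,0],"offset":[-0.002,-0.006,0.035],"fingers":0},{"rot":[0,0,0],"offset":[-0.002,-0.006,0.035],"fingers":0},{"rot":[0,0,0],"offset":[-0.002,-0.006,0.035],"fingers":0},{"rot":[0,0,0],"offset":[-0.002,-0.006,0.035],"fingers":0},{"rot":[0,0,0],"offset":[-0.002,-0.006,0.035],"fingers":0}]' >/dev/null; python3 -c "
from h2 import *
go(.4435,-.3846,.16,-96)"
```

```text
t 20.45 tcp [568.7 134.3 204.5] off mm [ 50.7 -74.6 528. ] rot [0.52 0.59 0.56] F [-1.3  0.  -4.6] M [ 0.07  0.11 -0.04] op 0.294 j [ 0.12  0.31  1.51 -0.01  1.33  1.79]
t 21.25 tcp [ 494.8 -125.3  207.9] off mm [ 49.7 -24.8 262.8] rot [0.5  0.25 1.6 ] F [ 1.3 -0.4 -4.5] M [0.06 0.01 0.07] op 0.294 j [-0.38  0.21  1.65 -0.01  1.31  1.29]
```

```bash
python3 -m handwheel '[{"rot":[0,0,0.4],"offset":[0.001,-0.004,0.03],"fingers":0},{"rot":[0,0,0.4],"offset":[0.001,-0.004,0.03],"fingers":0},{"rot":[0,0,0.4],"offset":[0.002,-0.004,0.03],"fingers":0},{"rot":[0,0,0.4],"offset":[0.002,-0.003,0.03],"fingers":0},{"rot":[0,0,0.2],"offset":[0.002,-0.003,0.03],"fingers":0},{"rot":[0,0,0],"offset":[0.002,0,0.02],"fingers":0},{"rot":[0,0,0],"offset":[0,0,0.01],"fingers":0},{"rot":[0,0,0],"offset":[0,0,0],"fingers":0}]' >/dev/null; python3 -c "
from h2 import *
go(.4435,-.3846,.0535,-96)"
```

```text
t 22.05 tcp [ 443.8 -316.9  187.3] off mm [133.7   8.8  67.3] rot [-0.09  0.03  0.83] F [ 0.8  0.6 -4.6] M [0.07 0.05 0.  ] op 0.292 j [-0.74  0.26  1.62 -0.01  1.26  0.94]
```

```bash
python3 -m handwheel '[{"rot":[0,0,0.3],"offset":[0.015,0.004,0.03],"fingers":0},{"rot":[0,0,0.3],"offset":[0.02,0.003,0.02],"fingers":0},{"rot":[0,0,0.2],"offset":[0.02,0.002,0.01],"fingers":0},{"rot":[0,0,0],"offset":[0.02,0,0],"fingers":0},{"rot":[0,0,0],"offset":[0.01,0,0],"fingers":0},{"rot":[0,0,0],"offset":[0,0,0],"fingers":0}]' >/dev/null; python3 -c "
from h2 import *
go(.4435,-.3846,.0535,-96)"
```

```text
t 22.65 tcp [ 445.7 -372.7   97.9] off mm [44.3 -0.8 12.3] rot [ 0.1  -0.37  0.13] F [ 0.1  0.4 -4.7] M [ 0.14  0.09 -0.01] op 0.295 j [-0.82  0.39  1.68  0.    1.08  0.85]
```

```bash
python3 -m handwheel '[{"rot":[0,-0.3,0],"offset":[0.012,0,0.01],"fingers":0},{"rot":[0,0,0],"offset":[0.01,0,0.002],"fingers":0},{"rot":[0,0,0],"offset":[0.008,0,0],"fingers":0},{"rot":[0,0,0],"offset":[0.003,0,0],"fingers":0},{"rot":[0,0,0],"offset":[0,0,0],"fingers":0}]' >/dev/null; python3 -c "
from h2 import *
go(.4435,-.3846,.0535,-96)"
```

```text
t 23.15 tcp [ 445.9 -385.1   64.4] off mm [10.9 -2.4 -0.3] rot [ 0.22  0.07 -0.04] F [-0.2 -0.5 -3.8] M [ 0.09  0.11 -0.05] op 0.293 j [-0.83  0.43  1.71 -0.    1.    0.84]
```

```bash
S='from h2 import *
go(.4435,-.3846,.0535,-96)'
python3 -m handwheel '[{"rot":[0,0,0],"offset":[0.004,-0.001,0],"fingers":0},{"rot":[0,0,0],"offset":[0.002,0,0],"fingers":0},{"rot":[0,0,0],"offset":[0.001,0,0],"fingers":0}]' >/dev/null; python3 -c "$S"
python3 -m handwheel '[{"rot":[0,0,0],"offset":[0.001,0,0],"fingers":0},{"rot":[0,0,0],"offset":[0.001,0,0],"fingers":0}]' >/dev/null; python3 -c "$S"
python3 -m handwheel '[{"rot":[0,0,0],"offset":[0.0005,0,0],"fingers":0},{"rot":[0,0,0],"offset":[0.0005,0,0],"fingers":0}]' >/dev/null; python3 -c "$S"
```

```text
t 23.45 tcp [ 445.3 -385.4   57.8] off mm [ 4.3 -1.9 -0.6] rot [ 0.23  0.14 -0.12] F [ 0.7  0.6 -4.3] M [0.02 0.09 0.02] op 0.292 j [-0.83  0.43  1.72 -0.    0.99  0.84]
t 23.65 tcp [ 445.5 -385.5   56. ] off mm [ 2.4 -2.1 -0.7] rot [ 0.23  0.16 -0.15] F [ 1.1  0.  -4.2] M [ 0.04  0.05 -0.  ] op 0.295 j [-0.83  0.44  1.72 -0.    0.98  0.84]
t 23.85 tcp [ 445.6 -385.5   55. ] off mm [ 1.5 -2.2 -0.7] rot [ 0.23  0.17 -0.17] F [ 1.2  0.6 -4.5] M [ 0.12  0.05 -0.  ] op 0.293 j [-0.83  0.44  1.72 -0.    0.98  0.84]
```

```bash
S='from h2 import *
go(.4435,-.3846,.0535,-96)'
python3 -m handwheel '[{"rot":[0,0,0],"offset":[0.0008,0,0],"fingers":0},{"rot":[0,0,0],"offset":[0.0008,0,0],"fingers":0}]' >/dev/null; python3 -c "$S"
python3 -m handwheel '[{"rot":[0,0,0],"offset":[0.0006,0,0],"fingers":0}]' >/dev/null; python3 -c "$S"
python3 -m handwheel '[{"rot":[0,0,0],"offset":[0.0006,0,0],"fingers":0}]' >/dev/null; python3 -c "$S"
```

```text
t 24.05 tcp [ 445.7 -385.7   53.5] off mm [-0.  -2.3 -0.8] rot [ 0.23  0.19 -0.18] F [ 1.3 -0.1 -4.7] M [0.03 0.06 0.03] op 0.293 j [-0.83  0.44  1.72 -0.    0.97  0.84]
t 24.15 tcp [ 445.7 -385.7   53. ] off mm [-0.5 -2.3 -0.9] rot [ 0.23  0.19 -0.18] F [-1.5 -0.3 -0.4] M [0.47 0.21 0.  ] op 0.295 j [-0.83  0.44  1.72 -0.    0.97  0.84]
t 24.25 tcp [ 445.7 -385.8   53. ] off mm [-0.5 -2.3 -0.9] rot [ 0.22  0.18 -0.19] F [-1.4  0.5  1.9] M [0.69 0.25 0.1 ] op 0.294 j [-0.83  0.44  1.72 -0.    0.97  0.84]
```

Seated. Release, then lift.

```bash
python3 -m handwheel '[{"rot":[0,0,0],"offset":[0,0,0],"fingers":0.35},{"rot":[0,0,0],"offset":[0,0,0],"fingers":0.4},{"rot":[0,0,0],"offset":[-0.0003,0,0],"fingers":0.5},{"rot":[0,0,0],"offset":[-0.0003,0,0],"fingers":0.6},{"rot":[0,0,0],"offset":[-0.0003,0,0],"fingers":0.7},{"rot":[0,0,0],"offset":[-0.0003,0,0],"fingers":0.8},{"rot":[0,0,0],"offset":[-0.0003,0,0],"fingers":0.9},{"rot":[0,0,0],"offset":[-0.0003,0,0],"fingers":0.9}]' 
python3 -m handwheel '[{"rot":[0,0,0],"offset":[-0.01,0,0],"fingers":0.9},{"rot":[0,0,0],"offset":[-0.02,0,0],"fingers":0.9},{"rot":[0,0,0],"offset":[-0.03,0,0],"fingers":0.9},{"rot":[0,0,0],"offset":[-0.04,0,0],"fingers":0.9},{"rot":[0,0,0],"offset":[-0.03,0,0],"fingers":0.9},{"rot":[0,0,0],"offset":[0,0,0],"fingers":0.9}]'
python3 - <<'E'
from h2 import *
f=grab('wrist'); w=cloud(f)
for k,m in dict(grip=(w[...,2]>.066)&(w[...,2]<.08),sole=(w[...,2]>.02)&(w[...,2]<.03),mat=(w[...,2]>.003)&(w[...,2]<.009)).items():
    m=m&(abs(w[...,0]-.44)<.12)&(abs(w[...,1]+.385)<.14)
    for c in comps(m,300): print(k,rect(w[c]),c.sum(),np.median(w[c][:,2]).round(4))
u=np.array([.9945,-.1045]); n=np.array([.1045,.9945]); mk=np.array([.5565,.0799])
for nm in('scene','side'):
    f=grab(nm,nm+'4.png'); w=cloud(f); V=f['frame'].max(-1); s=(w[...,:2]-mk)@n; t=(w[...,:2]-mk)@u; z=w[...,2]
    m=(abs(s)<.03)&(abs(t)<.12)&(z>.06)&(z<.088)&(V<75); c=max(comps(m),key=lambda c:c.sum()); print(nm,'roller along',(np.percentile(t[c],[1,99])*1000).round(1))
    for lo,hi in((-.075,-.045),(.045,.075)):
        q=(abs(s)<.03)&(t>lo)&(t<hi)&(z>.072)&(z<.088)&(V<75); print(nm,lo,(s[q].mean()*1000).round(1))
E
```

```text
time_s: 25.05
tcp_pos: [0.4478, -0.3879, 0.0574]
tcp_rot: [[0.008, 0.995, -0.101], [-0.009, -0.1, -0.995], [-1.0, 0.009, 0.008]]
wrist_force: [0.1, -0.5, -0.2]
opening: 0.871
time_s: 25.65
tcp_pos: [0.4463, -0.3864, 0.194]
tcp_rot: [[0.007, 0.995, -0.101], [-0.008, -0.101, -0.995], [-1.0, 0.007, 0.007]]
wrist_force: [0.0, 0.1, 0.6]
opening: 0.902
grip (array([ 444.8, -385.7]), array([28.1, 69.5]), 84.86) 3654 0.0702
sole (array([ 444.5, -385.7]), array([200.5,  80.3]), 84.12) 19918 0.0253
mat (array([ 443.2, -384.6]), array([160.1, 240.1]), 1.69) 24439 0.0053
scene roller along [-65.2  93.2]
scene -0.075 -6.1
scene 0.045 -7.2
side roller along [-68.2  77.1]
side -0.075 -9.0
side 0.045 -11.6
```

View pics/side4.png

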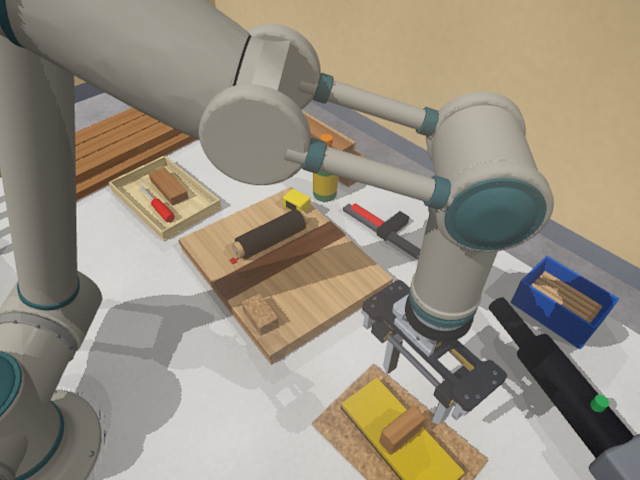

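Block is well placed (1.5 mm from the mat's centre, flat). One closer look at the roller with the wrist camera, from well above.

```bash
python3 -m handwheel '[{"rot":[0,0,0],"offset":[-0.015,0.003,-0.015],"fingers":0.9},{"rot":[0,0,0],"offset":[-0.01,0.006,-0.03],"fingers":0.9},{"rot":[0,0,0],"offset":[-0.005,0.006,-0.035],"fingers":0.9},{"rot":[0,0,0],"offset":[-0.003,0.006,-0.035],"fingers":0.9},{"rot":[0,0,0],"offset":[-0.002,0.006,-0.035],"fingers":0.9},{"rot":[0,0,0],"offset":[-0.002,0.006,-0.035],"fingers":0.9},{"rot":[0,0,0],"offset":[-0.002,0.006,-0.035],"fingers":0.9},{"rot":[0,0,0],"offset":[-0.002,0.006,-0.035],"fingers":0.9},{"rot":[0,0,0],"offset":[-0.002,0.006,-0.035],"fingers":0.9},{"rot":[0,0,0],"offset":[-0.002,0.006,-0.035],"fingers":0.9},{"rot":[0,0,0],"offset":[-0.002,0.006,-0.03],"fingers":0.9},{"rot":[0,0,0],"offset":[-0.001,0.003,-0.02],"fingers":0.9}]' 
python3 -m handwheel '[{"rot":[0,0,0],"offset":[0,0,0],"fingers":0.9},{"rot":[0,0,0],"offset":[0,0,0],"fingers":0.9}]' >/dev/null
python3 - <<'E'
from h2 import *
go(.56,.05,.23,-96)
f=grab('wrist','wrist5.png'); w=cloud(f); im=f['frame']
u=np.array([.9945,-.1045]); n=np.array([.1045,.9945]); mk=np.array([.5565,.0799]); s=((w[...,:2]-mk)@n)*1000; t=((w[...,:2]-mk)@u)*1000; z=w[...,2]*1000
hsv=cv2.cvtColor(im,cv2.COLOR_RGB2HSV); H,S,V=[hsv[...,i].astype(int) for i in range(3)]
m=(abs(s)<35)&(abs(t)<110)&(z>60)&(z<88)
print('roller t',np.percentile(t[m&(V<60)],[1,99]).round(1))
for a in range(-80,80,20):
    q=m&(t>a)&(t<a+20)
    if q.sum()>50:
        # circle fit: s^2+z^2 linear fit
        A=np.c_[s[q],z[q],np.ones(q.sum())]; c=np.linalg.lstsq(A,s[q]**2+z[q]**2,rcond=None)[0]; r=np.sqrt(c[2]+(c[0]**2+c[1]**2)/4)
        print(a,q.sum(),'centre s %.1f z %.1f r %.1f'%(c[0]/2,c[1]/2,r))
red=((H<6)|(H>174))&(S>150)&(abs(z-32)<4)&(abs(s)<30)&(abs(t)<110)
for c in comps(red,15): print('red s',s[c].mean().round(1),'t',np.percentile(t[c],[1,99]).round(1),c.sum())
E
```

```text
time_s: 27.0
tcp_pos: [0.5437, 0.0086, 0.2321]
tcp_rot: [[-0.025, 0.994, -0.105], [0.02, -0.104, -0.994], [-0.999, -0.027, -0.017]]
wrist_force: [0.2, 0.2, -0.4]
opening: 0.902
t 27.2 tcp [542.4  13.  231.1] off mm [  1.4  13.9 -38.6] rot [ 0.33 -1.06  1.78] F [-0.7 -1.1  0.3] M [0.07 0.06 0.  ] op 0.901 j [-0.12  0.24  1.55  0.02  1.39  1.55]
roller t [-64.7  79.5]
-80 674 centre s -3.6 z 67.6 r 13.9
-60 1315 centre s -0.0 z 57.7 r 24.5
-40 1407 centre s -0.2 z 57.6 r 24.5
-20 1480 centre s -0.2 z 57.6 r 24.6
0 1576 centre s -0.3 z 57.6 r 24.5
20 1686 centre s -0.4 z 57.6 r 24.5
40 1776 centre s -0.5 z 57.5 r 24.5
60 1886 centre s -0.7 z 57.5 r 24.4
```

View pics/wrist5.png

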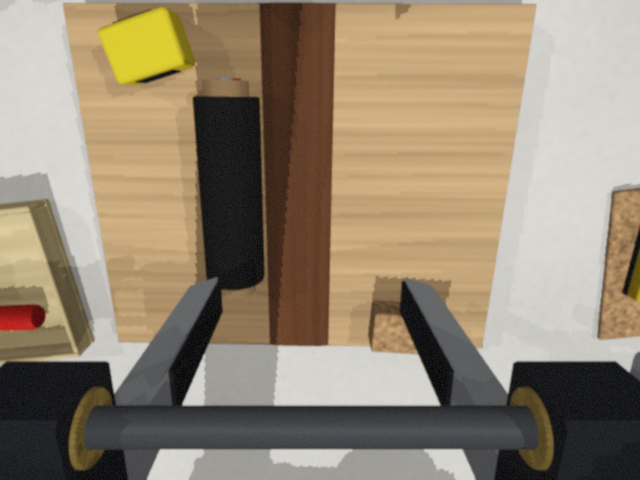

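The roller lies along the line (black body from (227,95) to (237,285)), with the red end tab just showing at (228,78). The circle fit puts its axis 0.3 mm from the line. The arm is clear, so I'm handing in.

```bash
python3 -c "
from rig import arm
print(arm.sign_off())"
```

```text
the job is handed in; nothing more can be done
None
```

The job is done and handed in at about 27 s of the 72 s allowed. I gripped the block across its handle and rolled the roller over the strip. I stopped it on the red line, lifted off straight up, and put the block back on its mat.

**Last checks:**
- **Pressing force:** readings taken every few rows over the strip stayed at 10–11.5 N. Over the whole roll they were 7–12.5 N. These come from the wrist force with the block's weight taken off, and were not recorded continuously.
- **Roller:** a circle fit on the wrist camera's depth puts its axis within 0.7 mm of the line at every point. It is about 7 mm from the line's middle along it and within about 0.5° of its direction. It rests at the right height.
- **Block:** it sits flat on the mat, about 1.5 mm from the mat's centre, and is released. The reading stayed within about 6 N when it touched down.
- **Bystanders:** they looked unmoved in the final views; I did not measure them.

**What went wrong or disagreed:**
- **Early contact:** on the first approach the loaded arm sagged and the block touched the roller with about 10 N, off the strip. I lifted clear, and the roller had not moved within about 1 mm.
- **Roller position:** the side view gave −2.6 to −4.4 mm from the line and the scene view −1.6 to −2.0 mm, against −0.3 mm from the wrist view. I trusted the wrist view because it is closer and fits the shape. All of them are within 8 mm.

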